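# Slide the mixing plate out over the ledge end

## Robot

A 6-joint arm with a two-finger parallel gripper is mounted at the origin on the work surface. World frame = base frame: x ahead of the robot, y to its left, z up, the work surface at z = 0. Lengths are in m, angles in rad, forces in N, time in s.
With the tool pointing down it reaches from about 0.375 to 0.925 m from the base axis. Payload 5.7 kg.
Tool frame: the origin (TCP) lies at the very end of the fingers, on their centre line; the grasp point (between the pads) lies 19 mm behind it (r.grip_point_offset is the distance from the TCP to the grasp point, in m); z points along the fingers, y is the direction in which the jaws open and shut (so a half turn about z gives the same grasp; the last joint's range is limited). The gripper opens to 88 mm and grips with 3 to 60 N. Pads are 20 mm wide; open, the fingers measure 115 mm over their backs; the gripper's body (75 mm by 178 mm) begins 61 mm behind the grasp point.
Start: joints at [1.218, 0.359, 1.51, -0, 1.272, -0.115], TCP at [0.141, 0.583, 0.223] pointing down, gripper open.
Joint ranges: [-2.97, 2.97], [-1.01, 2.36], [0.21, 2.38], [-0.96, 4.11], [0.2, 2.71], [-2.98, 2.98]. Speed limits (rad/s): [2.39, 2.39, 3.14, 3.14, 3.14, 3.14].

## Interface

Orientations are given as [roll, pitch, yaw] about the fixed x, y, z axes, in that order (R = Rz(yaw) Ry(pitch) Rx(roll)).
In Python, from plant import r gives the robot as it stands. Calls block until the motion is done:
- r.goto(position, orientation): joint-space move of the TCP to a pose.
- r.movel(position, frame=None, velocity=0.15, stop_force=None): straight line of the TCP; frame=None keeps the orientation; velocity is the mean speed in m/s. With stop_force (N) it stops when the force on the tool has changed by that much, and returns True; else False.
- r.set_joints(angles): joint-space move.
- r.ungrasp() and r.grab(): open the fingers fully, or close them until they stop; the grip force is fixed at half the most.
- r.hold(seconds).
- r.inverse_kinematics(position, orientation): joint angles nearest the present ones, or None.
- r.get_image(name): name is "scene" or "side" or "wrist"; returns (picture, depth): 480x640x3 uint8, red, green, blue; 480x640 float32, m along the optical axis (not along the pixel's ray), 0 where there is no reading.
- r.calibration(name): a dict with "fx", "fy", "cx", "cy" (pixels), "world_from_camera" (4x4, takes a point from camera to world coordinates); the wrist camera has in their place "mount" (4x4, takes a point from camera to tool coordinates, whose origin is the TCP and whose axes are the flange's). Camera axes: x right, y up, looking along -z (the intrinsics and any distortion apply to the point x, -y, -z); pixel columns grow to the right and rows downward; lengths in m; the calibration is good to about 2 mm. A picture is of the moment at which its call begins: read the wrist's pose just before it. calibration takes no time and is no camera call.
A pose or a line that the arm cannot do raises r.MotionError and nothing moves.
- r.sign_off(): hands the job in, once; it reports no verdict.
Readings, each from a call of its own:
- r.current_time_s(): time.
- r.current_joint_positions(): joint angles.
- r.current_joint_vel(): joint speeds.
- r.current_tau(): joint torques, N m.
- r.current_eef_pos(): TCP position.
- r.current_eef_rot(): TCP orientation.
- r.current_wrist_force(): force on the tool from outside, world axes, zero at the start.
- r.current_ft_torque(): the same for the moment, N m.
- r.current_grip_width(): finger opening in m.
Only numpy, scipy, OpenCV 4.12 (cv2) and the standard library are available. Lean on these libraries where they do the work, as an engineer would, in place of code of your own. Each camera call takes 0.05 s, during which the arm holds its last target. There are 200 camera calls.

## Task

A porcelain mixing plate lies flat on the wooden bench ledge, and one small lidded jar stands astray in its way. With the fingertips push that jar back until it stands against the ledge's back lip like the others, then push the plate along the ledge, keeping it straight, until it sticks out about 4 cm past the ledge's open end, so that its edge can be taken later. Pick up or tip over nothing and leave everything else where it is.

Things in the scene. Friction and masses are not known exactly. Their poses are not given: they have to be found in the camera images.
- ledge: Fixed low wooden ledge (bench riser) on the table. Board 180 mm deep (own x) and 420 mm long (own y), its top 50 mm above the table. Origin on the table under the board's centre; own x points to the back, away from the robot, own y along the ledge to its open end, z up. Front (own x -90 mm) and open end (own y +210 mm) have no rim. Turned by up to about 10 degrees.
- ledge_lip (a point): The middle of the inner face of the lip along the ledge's back edge (own x +78 mm of the ledge), at the height of the board's top; axes as the ledge's. The lip is 12 mm thick and rises 31 mm above the board's top. The closed end (own y -210 mm) has a 12 mm thick cheek that rises 21 mm above the board's top.
- ledge_end (a point): The middle of the ledge's open end, at the height of the board's top; axes as the ledge's (y points outward past the open end).
- plate: Loose flat white porcelain mixing plate, 76 mm (own x) by 140 mm (own y) by 7 mm thick, about 0.18 kg, with rows of shallow painted wells on top. Origin at the centre of its underside; own y points along the ledge to the open end, z up. It lies on the front part of the ledge, turned by a few degrees at most from it.
- plate_end (a point): The middle of the plate's leading short end (own y = +70 mm), the end that must come out past the ledge's open end; half way up its thickness.
- stray_jar: Loose small round jar with a lid, 36 mm in diameter over the lid, 32 mm tall, about 45 g. Stands upright on the ledge between the plate and the open end, away from the lip; the only jar that does not stand at the lip. Origin at the centre of its underside, z up.
- row_jar_a: A jar of the same kind (36 mm diameter, 32 mm tall), standing at the back lip of the ledge, behind the plate. Leave it. Origin at the centre of its underside.
- row_jar_b: Another jar of the same kind at the back lip. Leave it. Origin at the centre of its underside.
- dropper: White dropper bottle, 27 mm in diameter, 56 mm tall, at the back lip near the closed end. Leave it. Origin at the centre of its underside.
- brush: Thin brush, about 170 mm long and 8 mm thick, lying on the table in front of the ledge. Leave it. Origin on the table near its middle, own x along the brush.
- bowl: Green glass bowl, 130 mm in diameter, 60 mm tall, on the table beyond the ledge's open end. Leave it. Origin at the centre of its underside.
- shade_box: Flat carton, 62 x 190 x 34 mm, on the table behind the ledge. Leave it. Origin at the centre of its underside.
- squeeze_bottle: White bottle, 48 mm in diameter, 120 mm tall, on the table beyond the open end of the ledge. Leave it. Origin at the centre of its underside.
- shade_strip: Strip of clear plastic with six tooth-coloured tabs, about 50 x 85 x 6 mm, on the table behind the ledge. Leave it. Origin at the underside of its bar.
There are look-alikes about, which are no part of the job. Leave any green or pink look-alike of the plate alone.

How it is judged:
By the outcome, as a careful person would: the job done as asked, in the order asked, and still so for the second after the job is handed in, with the robot touching nothing.
It also fails if it takes over 53 s, if anything falls off the work surface, if the arm or the gripper's body presses on something with over 40 N, if the wrist force passes 120 N, or if a joint passes its speed limit or range.

## Working session

There is one attempt and no reset: what is moved stays moved. The work goes in short steps, each a Python script; the robot and the scene stay as the last script left them, time stands still between calls to the robot, and variables do not carry over. Pictures are saved under pics/ and viewed, about 8 in all and at most 12, crops included, and the job is handed in when it is done.

```bash
ls; mkdir -p pics; python3 - <<'E'
from plant import r
import numpy as np,cv2
for n in("scene","side"):
    im,d=r.get_image(n); np.savez(f"pics/{n}0.npz",im=im,d=d)
    cv2.imwrite(f"pics/{n}0.png",im[:,:,::-1]); c=r.calibration(n); print(n,{k:np.round(v,4).tolist() for k,v in c.items()}, (d>0).mean())
print(r.current_time_s(),r.current_eef_rot(),r.current_grip_width())
E
```

```text
pics
scene {'fx': 436.9204, 'fy': 436.9204, 'cx': 311.5012, 'cy': 241.1843, 'world_from_camera': [[0.8882, -0.3287, 0.3211, 0.9075], [0.4595, 0.6386, -0.6173, -0.6801], [-0.0021, 0.6958, 0.7182, 0.9059], [0.0, 0.0, 0.0, 1.0]]} 0.9960188802083333
side {'fx': 521.0217, 'fy': 521.0217, 'cx': 321.2558, 'cy': 233.4414, 'world_from_camera': [[0.7835, 0.4819, -0.3923, 0.0682], [-0.6213, 0.5952, -0.5097, -0.5286], [-0.0121, 0.6431, 0.7657, 0.9416], [0.0, 0.0, 0.0, 1.0]]} 0.9959244791666667
0.1 [-3.13992668e+00 -1.81982735e-04  2.90380095e+00] 0.08746239740609141
```

View pics/scene0.png

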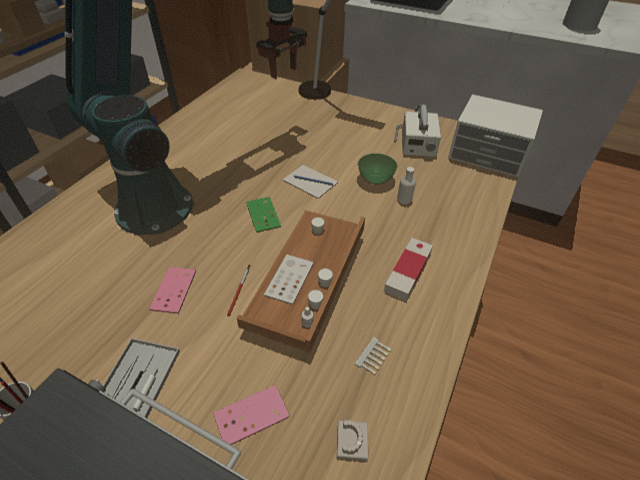

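View pics/side0.png

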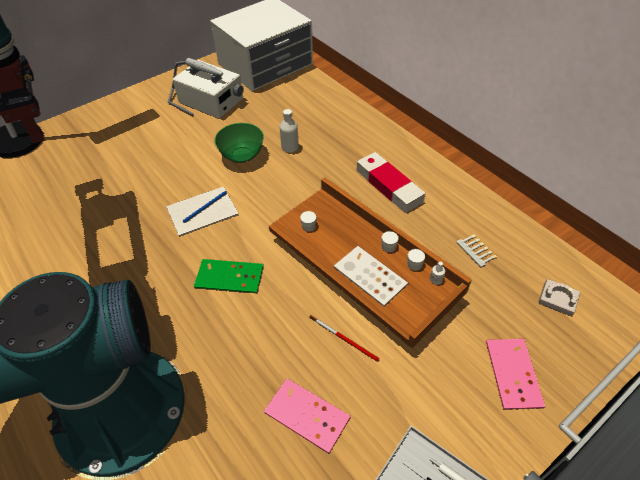

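The scene view shows the ledge from about (240,325) to (365,215), with its open end at the top. The plate is at (290,279), the stray jar at (318,226), the row jars at (325,277) and (316,299), and the dropper at (307,317). In the side view the plate is at (370,275) and the stray jar at (308,221). Next I'll measure with depth.

```bash
cat > h.py <<'E'
import numpy as np,cv2
def cloud(c,d,W=None):
    W=np.array(c["world_from_camera"]) if W is None else W
    v,u=np.mgrid[:480,:640]
    P=np.stack([(u-c["cx"])/c["fx"]*d,-(v-c["cy"])/c["fy"]*d,-d],-1)
    return P@W[:3,:3].T+W[:3,3]
def measure(im,d,c,tag,W=None,roi=None):
    P=cloud(c,d,W); hsv=cv2.cvtColor(im,cv2.COLOR_RGB2HSV); z=P[...,2]
    white=(hsv[...,1]<70)&(hsv[...,2]>90)&(d>0)
    reg=(P[...,0]>.3)&(P[...,0]<.85)&(P[...,1]>-.4)&(P[...,1]<.4)
    out={}
    def big(m,k=1,amin=30):
        n,l,s,_=cv2.connectedComponentsWithStats(m.astype(np.uint8)); 
        o=[i for i in np.argsort(-s[1:,4])+1 if s[i,4]>amin][:k]; return [l==i for i in o]
    def rect(m,name):
        q=(P[m][:,:2]*1000).astype(np.float32); (c0,s,a)=cv2.minAreaRect(q)
        print(tag,name,"c",np.round(c0,1),"s",np.round(s,1),"a",round(a,2),"z",round(float(np.median(z[m])),4),m.sum())
    wood=reg&~white&(z>.044)&(z<.056)
    for m in big(cv2.morphologyEx(wood.astype(np.uint8),cv2.MORPH_OPEN,np.ones((3,3)))): rect(m,"board")
    for m in big(reg&white&(z>.045)&(z<.066),2,100): 
        m=cv2.morphologyEx(m.astype(np.uint8),cv2.MORPH_CLOSE,np.ones((9,9)))>0; rect(m&(z>.045)&(z<.066),"plate?")
    for m in big(reg&~white&(z>.072)&(z<.088),1): rect(m,"lip")
    for m in big(reg&white&(z>.074)&(z<.115),6,15):
        zt=np.percentile(z[m],90); t=m&(z>zt-.004); rect(t,"top")
    return P
E
python3 - <<'E'
from h import *; from plant import r
for n in("scene","side"):
    f=np.load(f"pics/{n}0.npz"); measure(f["im"],f["d"],r.calibration(n),n)
E
```

```text
scene board c [549.8 -28.7] s [162.4 400. ] a 6.09 z 0.0505 5058
scene plate? c [533.5 -86.3] s [ 81.5 149.7] a 6.38 z 0.0575 1369
scene lip c [641.7 -32.8] s [ 19.8 418. ] a 5.99 z 0.081 790
scene top c [ 629.2 -127.8] s [32.6 34.8] a 77.05 z 0.0824 136
scene top c [620.8 -57.7] s [34.7 32.7] a 82.89 z 0.0824 125
scene top c [681.5 387.3] s [19.  12.8] a 11.66 z 0.1053 22
scene top c [ 636.9 -183.6] s [9.1 9.3] a 2.58 z 0.1053 21
scene top c [519.4  99.2] s [32.9 35.6] a 26.1 z 0.083 76
side board c [552.2 -32. ] s [173.7 407.9] a 5.95 z 0.0485 9105
side plate? c [533.1 -87.2] s [ 78.4 144.3] a 6.8 z 0.0556 2021
side lip c [636.4 -31.3] s [ 26.7 419.7] a 5.77 z 0.0787 1111
side top c [ 626. -127.] s [34.1 34.1] a 6.44 z 0.0806 169
side top c [615.7 -56.1] s [35.2 33.7] a 63.8 z 0.0805 156
side top c [515.1 100.4] s [32.1 34.5] a 1.07 z 0.0809 134
side top c [669.9 388.5] s [ 6.3 15.4] a 51.44 z 0.1089 23
side top c [ 631.8 -183.3] s [11.4  8. ] a 54.68 z 0.1034 24
```

```bash
python3 - <<'E'
from h import *; from plant import r
from scipy.spatial.transform import Rotation as R
for y in(np.radians(6),np.radians(6)-np.pi): print(r.inverse_kinematics([.50,0.02,.36],[np.pi,0,y]))
for y in(np.radians(6),np.radians(6)-np.pi):
  for t in(.3,): 
    s=-1 if abs(y)<1 else 1
    print(r.inverse_kinematics([.47,0.1,.06],[np.pi,s*t,y]))
for y in(np.radians(96),np.radians(-84)): print(r.inverse_kinematics([.541,-.163,.06],[np.pi,0,y]))
r.grab()
r.goto([.50,.02,.36],[np.pi,0,np.radians(6)-np.pi])
r.hold(.3)
p,o=r.current_eef_pos(),r.current_eef_rot(); im,d=r.get_image("wrist"); c=r.calibration("wrist")
T=np.eye(4);T[:3,:3]=R.from_euler("xyz",o).as_matrix();T[:3,3]=p
W=T@np.array(c["mount"]); np.savez("pics/w0.npz",im=im,d=d,W=W); cv2.imwrite("pics/w0.png",im[:,:,::-1])
print(np.round(W,3).tolist(),r.current_time_s(),r.current_joint_positions(),r.current_grip_width())
measure(im,d,c,"wrist",W)
E
```

```text
[-9.81500249e-02  1.11168367e-01  1.50671206e+00 -4.44089210e-16
  1.52371223e+00  1.36792655e+00]
[-0.09815002  0.11116837  1.50671206  0.          1.52371223 -1.77366611]
[0.05364977 0.33845593 2.18644874 0.04835479 0.31740274 1.47606068]
[ 0.05364977  0.33845593  2.18644874  0.04835479  0.31740274 -1.66553197]
[-0.41488981  0.50356939  1.74913945  0.          0.88888382 -0.51960957]
[-4.14889815e-01  5.03569390e-01  1.74913945e+00 -4.44089210e-16
  8.88883816e-01  2.62198308e+00]
[[-0.104, -0.947, -0.304, 0.416], [0.995, -0.099, -0.032, 0.012], [0.0, -0.306, 0.952, 0.522], [0.0, 0.0, 0.0, 1.0]] 4.2167 [-9.76352177e-02  1.11299820e-01  1.50672701e+00  2.22191082e-05
  1.52367783e+00 -1.77358458e+00] 0.0008174269680697686
wrist board c [553.3 -34. ] s [169.2 409.4] a 6.08 z 0.05 37212
wrist plate? c [536.2 -89.6] s [ 78.9 143.2] a 6.56 z 0.057 7855
wrist lip c [ 651.5 -115.3] s [ 12.9 248. ] a 6.0 z 0.0806 2422
wrist top c [518.3 101.8] s [35.4 34.6] a 52.19 z 0.082 800
wrist top c [ 627.2 -125.4] s [35.4 35.7] a 41.55 z 0.0818 705
wrist top c [675.  389.5] s [15.4 28.6] a 68.89 z 0.0936 156
wrist top c [618.2 -55.5] s [34.9 34.7] a 76.68 z 0.0819 691
wrist top c [ 633.9 -180.7] s [9.2 9.4] a 1.16 z 0.1053 84
```

View pics/w0.png

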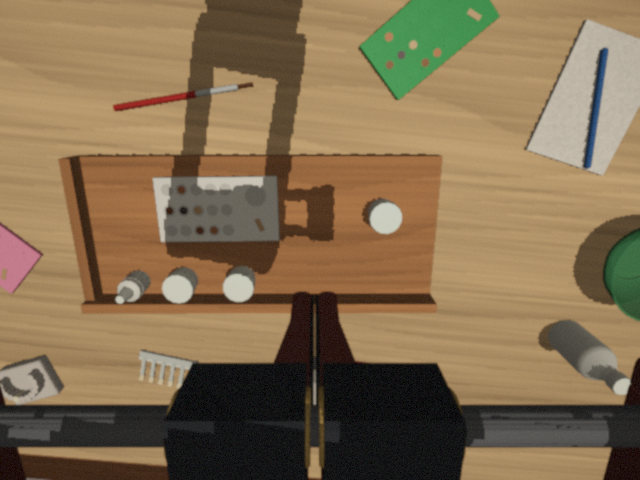

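The wrist view agrees with the fixed cameras: stray jar at (386,217), plate at (216,209), and a board rectangle of 169x409 mm. Now I'll push the jar with the fingers tilted, so the contact stays below the lid.

```bash
cat >> h.py <<'E'
A=np.radians(6.05); C=np.array([.5595,-.0390])
def own(x,y,z): # ledge mm -> world m, z above table in m
    return [C[0]+(x*np.cos(A)-y*np.sin(A))/1e3, C[1]+(x*np.sin(A)+y*np.cos(A))/1e3, z]
def toown(p):
    d=(np.array(p[:2])-C)*1e3; return np.round([d[0]*np.cos(A)+d[1]*np.sin(A),-d[0]*np.sin(A)+d[1]*np.cos(A)],1)
def look(r,name):
    from scipy.spatial.transform import Rotation as R
    p,o=r.current_eef_pos(),r.current_eef_rot(); im,d=r.get_image("wrist"); c=r.calibration("wrist")
    T=np.eye(4);T[:3,:3]=R.from_euler("xyz",o).as_matrix();T[:3,3]=p
    cv2.imwrite(f"pics/{name}.png",im[:,:,::-1]); measure(im,d,c,name,T@np.array(c["mount"]))
E
python3 - <<'E'
from h import *; from plant import r
o=[np.pi,.3,A-np.pi]; jy=144.7
r.goto(own(-75,jy,.15),o)
r.movel(own(-75,jy,.060),velocity=.15)
print("down",toown(r.current_eef_pos()),r.current_wrist_force())
h=r.movel(own(22,jy,.060),velocity=.06,stop_force=8); print(h,toown(r.current_eef_pos()),r.current_wrist_force())
if not h:
    h=r.movel(own(40,jy,.060),velocity=.015,stop_force=1.5); print(h,toown(r.current_eef_pos()),r.current_eef_pos(),r.current_wrist_force())
print(r.current_time_s())
im,d=r.get_image("side"); measure(im,d,r.calibration("side"),"side"); cv2.imwrite("pics/side1.png",cv2.resize(im[140:340,220:480,::-1],None,fx=3,fy=3))
E
```

```text
down [-73.6 144.4] [-0.25529322 -0.39797793  0.56262676]
False [ 21.8 144.7] [-0.47182903  1.49486054  0.33680891]
True [ 32.  144.7] [0.57602499 0.1082918  0.0594696 ] [-0.86861385  0.25472251 -0.66724836]
8.3917
side board c [552.5 -34. ] s [173.  410.9] a 6.2 z 0.0486 8648
side plate? c [533.1 -87.7] s [ 77.9 142.8] a 6.72 z 0.0556 2037
side lip c [643.  -80.4] s [ 26.1 320.6] a 6.06 z 0.0788 883
side top c [ 626.3 -126.8] s [36.3 33.4] a 21.11 z 0.0806 174
side top c [614.9 -57.2] s [34.  32.1] a 47.81 z 0.0807 155
side top c [ 631.5 -182.7] s [10.   8.3] a 82.85 z 0.1036 26
side top c [588.7 111.4] s [51.5  8.9] a 30.16 z 0.0811 16
```

View pics/side1.png

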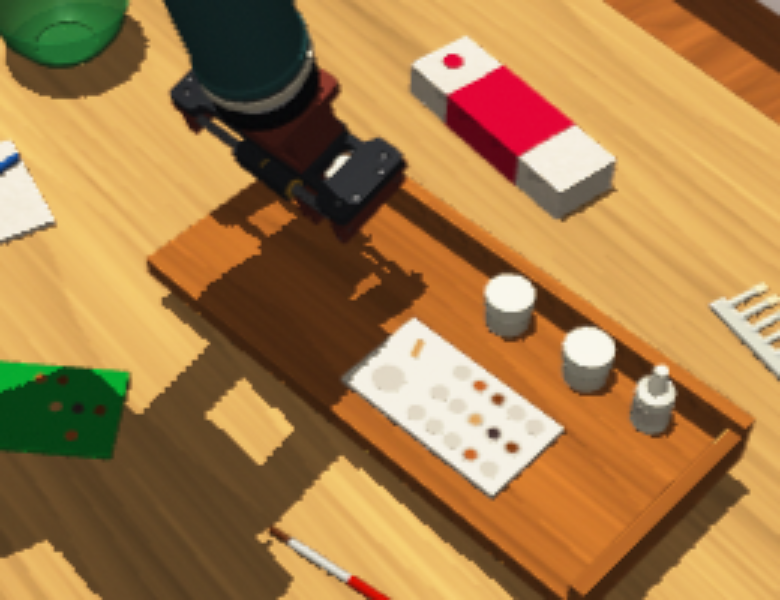

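The side crop shows the gripper at (340,190) hiding the jar, with the plate and row jars undisturbed. The stop force was close to noise level, so I'll nudge once more, back off and look.

```bash
python3 - <<'E'
from h import *; from plant import r
jy=144.7
h=r.movel(own(38,jy,.060),velocity=.015,stop_force=3.5); print(h,toown(r.current_eef_pos()),r.current_wrist_force())
r.movel(own(5,jy,.060),velocity=.1); r.movel(own(-20,jy,.16),velocity=.25)
r.goto([.50,.02,.36],[np.pi,0,A-np.pi]); r.hold(.2); look(r,"w1"); print(r.current_time_s())
E
```

```text
True [ 32.  144.8] [-0.26159281  1.30771735 -0.08514557]
w1 board c [553.4 -33.8] s [169.5 409.7] a 6.06 z 0.05 37666
w1 plate? c [536.2 -89.7] s [ 78.9 143.5] a 6.69 z 0.057 7894
w1 lip c [ 651.2 -115.2] s [ 13.6 249.3] a 6.44 z 0.0806 2457
w1 top c [ 626.9 -125.3] s [34.9 35.7] a 51.13 z 0.0818 708
w1 top c [604.1 111.6] s [34.9 36.4] a 86.42 z 0.082 702
w1 top c [676.2 388.9] s [15.9 27.1] a 74.27 z 0.0936 153
w1 top c [618.2 -55. ] s [33.7 35.4] a 89.62 z 0.082 691
w1 top c [ 634.2 -180.8] s [ 9.7 11.2] a 29.43 z 0.1051 84
10.825
```

View pics/w1.png

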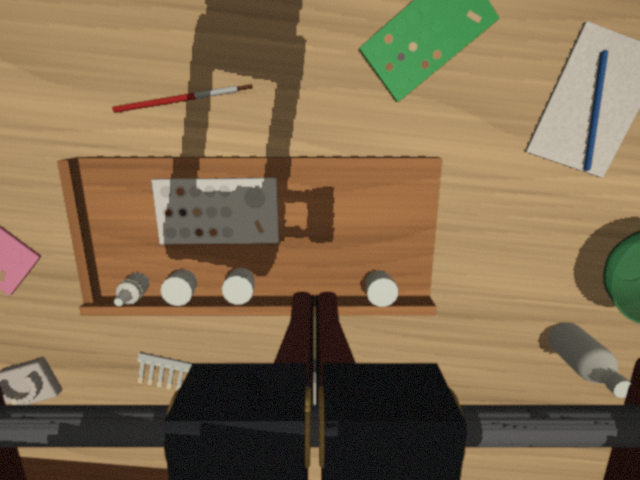

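The stray jar at (381,289) now stands at the lip, at own x = 60 mm (60 means touching). The other jars, the dropper and the plate haven't moved. Next is the first half of the plate push.

```bash
python3 - <<'E'
from h import *; from plant import r
o=[np.pi,0,A+np.pi/2]; x=-28.5; z=.0533
r.goto(own(x,-146,.14),o); r.movel(own(x,-146,z),velocity=.12); r.hold(.2)
print(r.current_eef_pos(),toown(r.current_eef_pos()),r.current_wrist_force())
h=r.movel(own(x,-122,z),velocity=.05,stop_force=10); print(h,r.current_wrist_force())
if not h: h=r.movel(own(x,-20,z),velocity=.05,stop_force=10); print(h,r.current_wrist_force(),toown(r.current_eef_pos()))
im,d=r.get_image("side"); measure(im,d,r.calibration("side"),"side")
r.movel(own(x,-35,z),velocity=.1); r.movel(own(x,-50,.2),velocity=.3)
r.goto([.50,.02,.36],[np.pi,0,A-np.pi]); r.hold(.2); look(r,"w2"); print(r.current_time_s())
E
```

```text
[ 0.54717534 -0.18743345  0.05414724] [ -27.9 -146.3] [0.19389449 0.25412385 0.94314158]
False [-0.19884109  0.17006695  0.81524704]
False [-0.39153801  0.82952406  0.11015219] [-28.5 -20.1]
side board c [551.4 -31.9] s [172.2 408. ] a 6.27 z 0.0485 8070
side plate? c [518.6  54.7] s [77.7 78.3] a 6.06 z 0.0554 681
side plate? c [664.8 381.5] s [18.  40.9] a 48.77 z 0.056 103
side lip c [ 651.2 -142.9] s [ 26.9 195.1] a 8.72 z 0.079 570
side top c [ 625.2 -126. ] s [33.  34.1] a 82.08 z 0.0808 166
side top c [601.5 110. ] s [35.7 32.1] a 50.03 z 0.0807 115
side top c [ 633.  -182.2] s [9.4 9.5] a 35.04 z 0.1021 28
side top c [617.3 -59.5] s [32.5 25.6] a 46.85 z 0.0805 103
side top c [662.6 387.3] s [11.2 24.1] a 27.43 z 0.081 23
w2 board c [553.3 -35.7] s [169.6 412.7] a 6.17 z 0.05 37572
w2 plate? c [525.3  19.1] s [ 78.6 141.6] a 6.11 z 0.057 7842
w2 lip c [ 651.4 -115.6] s [ 13.  247.6] a 6.01 z 0.0807 2443
w2 top c [ 626.8 -125.3] s [34.9 35.5] a 48.82 z 0.0818 704
w2 top c [675.7 389.5] s [14.3 26.1] a 72.96 z 0.0933 152
w2 top c [604.  112.7] s [37.2 34.2] a 51.66 z 0.0819 695
w2 top c [617.7 -54.8] s [34.9 34.8] a 2.14 z 0.0819 687
w2 top c [ 634.  -180.4] s [8.9 9.9] a 16.71 z 0.1055 84
18.375
```

View pics/w2.png

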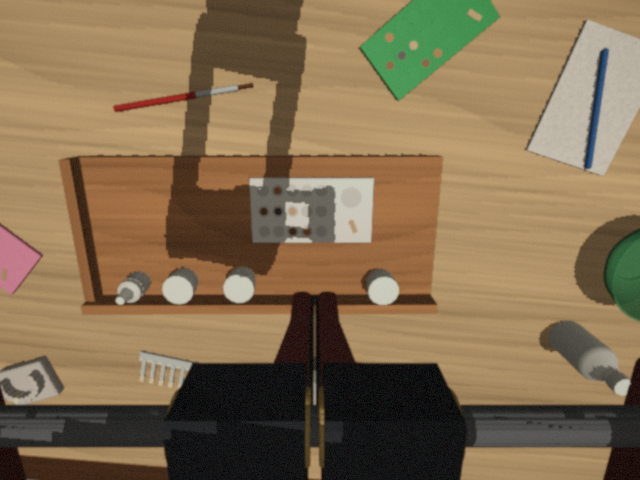

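The plate is straight at (312,211), within 0.1° of the ledge, and has moved 109 mm. I'll push it the rest of the way.

```bash
python3 - <<'E'
from h import *; from plant import r
o=[np.pi,0,A+np.pi/2]; x=-28; z=.0533
r.goto(own(x,-42,.14),o); r.movel(own(x,-42,z),velocity=.12); r.hold(.2)
h=r.movel(own(x,-24,z),velocity=.05,stop_force=10)
if not h: h=r.movel(own(x,98.3,z),velocity=.05,stop_force=10); r.hold(.2); print(h,r.current_wrist_force(),toown(r.current_eef_pos()))
r.movel(own(x,80,z),velocity=.08); r.movel(own(x,65,.2),velocity=.3)
r.goto([.50,.06,.36],[np.pi,0,A-np.pi]); r.hold(.2); look(r,"w3"); print(r.current_time_s())
P=None
im,d=r.get_image("wrist")
E
```

```text
False [ 0.69298614 -0.74684454 -1.17312657] [-28.   98.2]
w3 board c [553.3 -34.1] s [169.2 409.4] a 6.06 z 0.05 40317
w3 plate? c [511.4 137.1] s [ 76.4 141. ] a 6.04 z 0.0571 7923
w3 lip c [649.4 -95.3] s [ 14.3 288.9] a 6.08 z 0.0807 2944
w3 top c [ 626.7 -125.6] s [34.8 35.6] a 7.9 z 0.0819 711
w3 top c [618.  -55.2] s [34.7 34.4] a 16.1 z 0.0819 702
w3 top c [603.1 111.9] s [35.6 34.8] a 46.13 z 0.0819 700
w3 top c [675.3 389.4] s [14.6 28.2] a 73.37 z 0.093 157
w3 top c [ 634.3 -180.8] s [ 9.  10.7] a 26.01 z 0.1057 80
26.6167
```

View pics/w3.png

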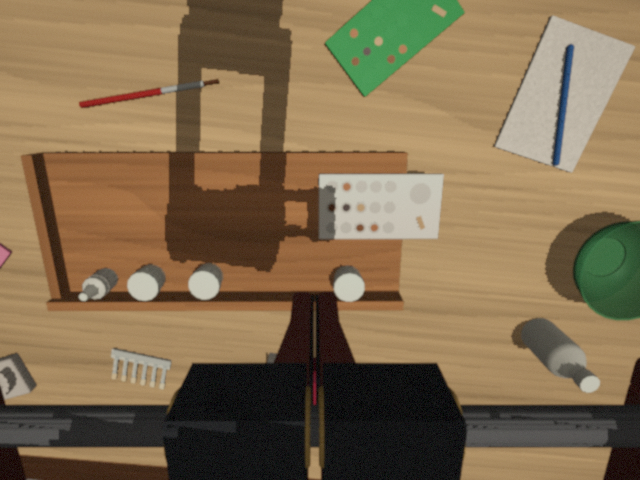

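```bash
python3 - <<'E'
from plant import r
print(r.sign_off(), r.current_time_s())
E
```

```text
the job is handed in; nothing more can be done
the job is handed in; nothing more can be done
```

I pushed the stray jar back to the lip, then pushed the plate along the ledge in two strokes with the fingers closed. I handed the job in with the robot clear of everything, at about 27 s on its clock.

Last checks, from the wrist camera:
- **Jar:** it stands upright at the lip, with its centre at own x ≈ 59–60 mm (60 would be touching). The contact-force stop was only just above sensor noise, so I went by the picture.
- **Plate:** it is in line with the ledge to within about 0.1°. It sticks out 40 mm by depth, or about 41.5 mm judged from pixels.
- **Everything else:** both row jars, the dropper and the squeeze bottle stayed within about 1 mm. The brush and bowl look untouched. The shade box and shade strip were not measured; the last picture shows the strip where it was, but the gripper hid the box.

No check failed. The fixed cameras and the wrist camera differed by 2–4 mm on positions, within or slightly over their stated accuracy. I used the wrist values.

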